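# Hold the carving chest's lid open

### The job

The mallet lying on the lid of the wooden tool chest is in the way: take it off before opening the lid, lay it down inside the steel tray without dropping it, and let go of it. Then lift the lid (the tongue on its front edge is there for that) to 50 degrees from closed, within 5 either way, and finish while still holding it there, still, with the gripper fingers, because it falls shut by itself and the sculptor wants to pick out her chisels. Leave the spray bottle, the stone maquette and the chisel on the bench where they are.

Things in the scene. Friction and masses are not known exactly. Their poses are not given: they have to be found in the camera images.
- chest: Wooden tool chest, fixed to the bench, 200 deep (its x) x 280 wide (its y) x 110 high without the lid. Origin: centre of its underside, on the bench; z up; its front (tongue side) faces its -x, the hinge is along its rear (+x) top edge. Never turned more than 0.45 rad from facing the robot. It stands on the left or on the right, with the tray on the other side
- lid (a joint): Angle of the chest lid in rad: 0 closed (lid level), growing as the front edge rises; 50 degrees is 0.873. No spring or catch and almost no friction: the lid falls shut under its own weight when not held. It can turn to 1.9
- lid_axis (a point): On the chest lid, a wooden board 200 x 280 x 12 thick, 0.35 to 0.7 kg. The point lies on the hinge axis, at the middle of the rear edge of the lid's underside (110 above the bench, 100 behind the chest's centre). The lid extends from there along its -x; its z is up when closed; the hinge axis is its y
- tongue (a point): Where to take hold of the lid: middle of a dark wooden tongue that juts out 60 from the middle of the lid's front edge, in the lid's plane, 24 wide (along the lid's y) and 12 thick. The point is 36 in front of the lid's edge, 236 from the hinge axis and 6 above the lid's underside; with the lid closed it is 116 above the bench with nothing below it. Axes as the lid's
- mallet: Loose wooden mallet, about 0.25 kg, lying flat on the lid. Block head 95 (its x) x 60 (its y) x 50 high; round handle 25 in diameter that sticks out 140 from the head along its -y. Origin: centre of the underside of the head; z up as it lies
- mallet_head (a point): Centre of the mallet's head, 25 above its underside. Axes as the mallet's
- mallet_grip (a point): Point on the handle's axis 55 from the head's centre towards the handle's end (25 outside the head), 25 above what the mallet lies on: a good grip close to the centre of mass, fingers closing along the mallet's x. Axes as the mallet's
- mallet_end (a point): On the handle's axis 2 short of its free end, 168 from the head's centre
- tray: Low open steel tray fixed to the bench, outside 180 (its x) x 300 (its y) x 28 high, walls and floor 6 thick. Origin: centre of its underside, on the bench; z up. The mallet (204 long) fits lying along the tray's y either way round
- sprayer: Bystander: white spray bottle with grey head, 68 in diameter, 186 high, standing behind, between chest and tray. Origin: centre of its underside
- maquette: Bystander: small angular white stone sculpture, 70 x 100 x 110 high, standing out to the right. Origin: centre of its underside
- chisel: Bystander: chisel with a square wooden handle, 183 long in all (its x), 24 wide and 22 high, lying out to the left. Origin: on the bench under its middle
Mind the look-alikes: they are no part of the job. There is more than one size of the mallet; the job needs the largest.

How it is judged:
By the outcome, as a careful person would: the job done as asked, in the order asked, and still so for the second after the job is handed in, while the arm keeps its last pose, push and grip.
It also fails if it takes over 58 s, if anything falls off the work surface, if the arm or the gripper's body presses on something with over 40 N, if the wrist force passes 120 N, or if a joint passes its speed limit or range.

### The arm

A 6-joint arm with a two-finger parallel gripper is mounted at the origin on the work surface. World frame = base frame: x ahead of the robot, y to its left, z up, the work surface at z = 0. Lengths are in m, angles in rad, forces in N, time in s.
With the tool pointing down it reaches from about 0.275 to 0.75 m from the base axis. Payload 10.2 kg.
Tool frame: the origin (TCP) lies midway between the tips of the shut fingers; the grasp point (between the pads) lies 19 mm behind it (env.hold_point_z is the distance from the TCP to the grasp point, in m); z points along the fingers, y is the line along which they close (so a half turn about z gives the same grasp; the last joint's range is limited). The gripper opens to 85 mm and grips with 20 to 120 N. Pads are 22 mm wide; open, the fingers measure 114 mm over their backs; the gripper's body (76 mm by 85 mm) begins 54 mm behind the grasp point. The pads swing forward as they close: fully open they stand 13 mm farther back than shut.
Start: joints at [-1.398, 0.313, 1.498, -0, 1.331, -0.223], TCP at [0.202, -0.484, 0.231] pointing down, gripper open.
Joint ranges: [-2.94, 2.94], [-0.97, 2.17], [0.19, 2.56], [-1.23, 4.37], [0.02, 3.11], [-2.88, 2.88]. Speed limits (rad/s): [2.39, 2.39, 3.01, 3.14, 3.14, 3.14].

### API

Orientations are given as a unit quaternion [x, y, z, w].
In Python, from bench import env, kinematics, monitor, eyes, job gives the robot as it stands. The module is installed in compiled form; this text tells all that it offers. Calls block until the motion is done:
- env.reach(position, orientation): joint-space move of the TCP to a pose.
- env.movel(position, velocity=0.15, frame=None, guard=None): straight line of the TCP; frame=None keeps the orientation; velocity is the mean speed in m/s. With guard (N) it stops when the force on the tool has changed by that much, and returns True; else False.
- env.set_joints(angles): joint-space move.
- env.release() and env.close_gripper(effort=None): open the fingers fully, or close them until they stop; effort is the grip in N (None keeps the last).
- env.hold(seconds).
- kinematics.ik(position, orientation): joint angles nearest the present ones, or None.
- monitor.sense(): the state.
- eyes.grab_frame(name): name is "scene" or "top" or "wrist"; returns a dict with "frame" (420x560x3 uint8, red, green, blue), "mtx" (3x3 intrinsics, pixels), "view" (4x4, takes a point from world to camera coordinates). Camera axes: x right, y down, z forward; pixel columns grow to the right and rows downward; lengths in m; the calibration is good to about 2 mm. A picture is of the moment at which its call begins. There is no depth.
A pose or a line that the arm cannot do raises env.MotionError and nothing moves.
- job.hand_in(): hands the job in; it is judged then, once.
The state is a dict: "clock": time; "joints": joint angles; "qvel": joint speeds; "joint_efforts": joint torques, N m; "position": TCP position; "ee_rot": TCP orientation; "contact_force": force on the tool from outside, world axes, zero at the start; "ft_torque": the same for the moment, N m; "finger_gap": opening from 0.0 (shut) to 1.0 (fully open); "gripper_force": force on a finger pad.
Only numpy, scipy, OpenCV 4.12 (cv2) and the standard library are available. Lean on these libraries where they do the work, as an engineer would, in place of code of your own. Each camera call takes 0.05 s, during which the arm holds its last target. There are 200 camera calls.

## Working session

There is one attempt and no reset: what is moved stays moved. The work goes in short steps, each a Python script; the robot and the scene stay as the last script left them, time stands still between calls to the robot, and variables do not carry over. Pictures are saved under pics/ and viewed, at most 10 in all, crops included, and the job is handed in when it is done.

```bash
mkdir -p pics
python3 - <<'E'
from bench import env,eyes,monitor
import cv2,numpy as np,pickle
for n in("scene","top"):
    d=eyes.grab_frame(n);pickle.dump(d,open(n+'.pkl','wb'))
    cv2.imwrite(f'pics/{n}0.png',cv2.cvtColor(cv2.resize(d['frame'],None,fx=1.42,fy=1.42,interpolation=cv2.INTER_CUBIC),cv2.COLOR_RGB2BGR))
    V=np.array(d['view']);print(n,np.round(-V[:3,:3].T@V[:3,3],3),np.round(V[2,:3],2),d['mtx'][0][0])
print(monitor.sense(),env.hold_point_z)
E
```

```text
scene [1.756 0.644 1.15 ] [-0.7  -0.39 -0.6 ] 509.8711800237368
top [ 0.36  -0.007  1.405] [ 0.15 -0.01 -0.99] 430.9684341223232
{'clock': 0.1, 'joints': array([-1.39841245e+00,  3.13391161e-01,  1.49833169e+00,  5.34974374e-06,
        1.33097763e+00, -2.23417599e-01]), 'qvel': array([-0.00015837, -0.00224582, -0.0022378 ,  0.00063865,  0.00085765,
       -0.00085211]), 'joint_efforts': array([ 2.13878928e-03, -4.12902224e+01, -2.60140800e+01, -2.36437663e-04,
        3.04632107e-03,  4.47867919e-06]), 'position': array([ 0.20235666, -0.48420374,  0.23080485]), 'ee_rot': array([ 9.80481451e-01,  1.96610826e-01,  1.67297484e-05, -5.53667991e-04]), 'contact_force': array([ 0.36976156, -0.27090973, -0.25686362]), 'ft_torque': array([0.01860748, 0.03052056, 0.03695528]), 'gripper_force': 0.0, 'finger_gap': 0.9975314457791701} 0.0187
```

View pics/top0.png

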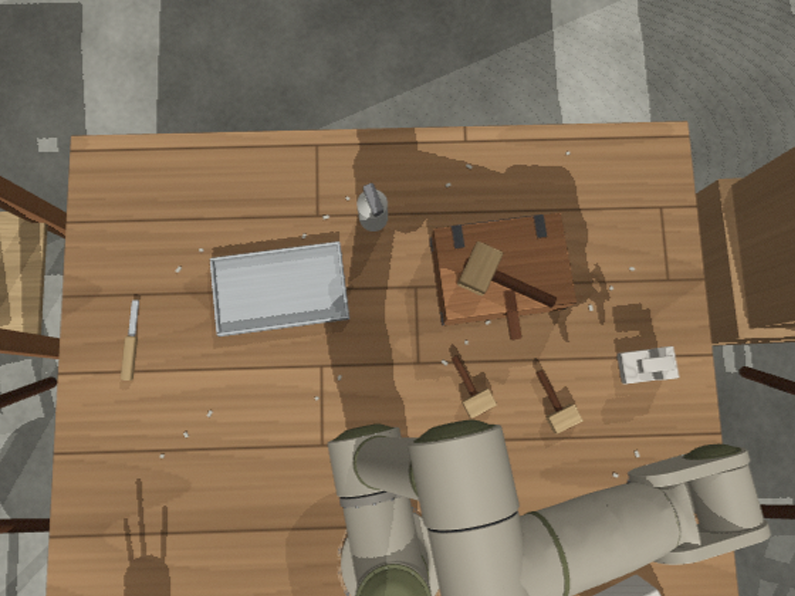

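View pics/scene0.png

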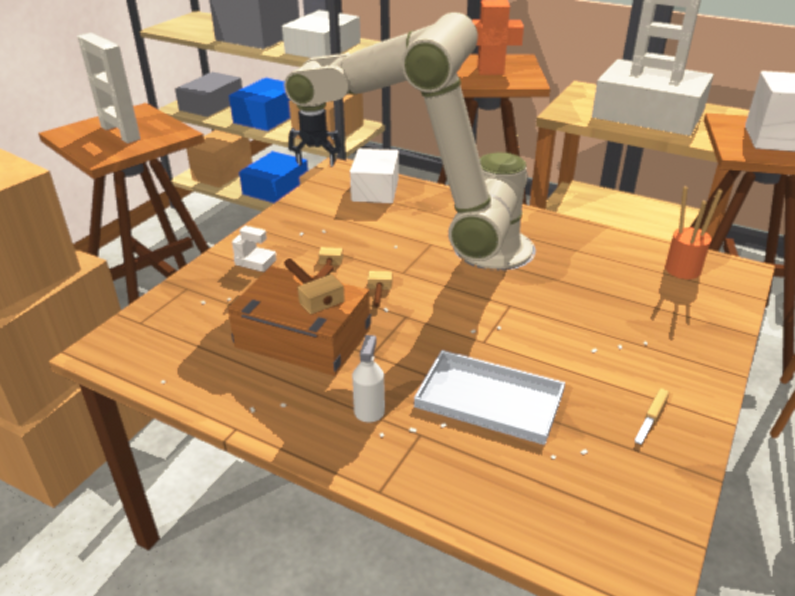

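The top view shows the tray at (280,288), the chest at (503,270) with its tongue at (513,320), and the sprayer at (372,207). The chisel is at (130,340) and the maquette at (648,365). Three things could be taken for the mallet: the one on the lid with its head at (480,268), and two small ones on the bench at (478,403) and (563,417). The lid mallet is clearly the largest and is the one in the way. I'll check it in a close crop.

Run:
```python
import cv2,pickle
d=pickle.load(open('top.pkl','rb'))['frame']
# x 300..410 , y 145..245 scale 7
c=cv2.resize(d[145:230,298:412],None,fx=7,fy=7,interpolation=cv2.INTER_CUBIC)
cv2.imwrite('pics/crop1.png',c[:,:,::-1])
c=cv2.resize(d[165:240,143:250],None,fx=7,fy=7,interpolation=cv2.INTER_CUBIC)
cv2.imwrite('pics/crop2.png',c[:,:,::-1])
```

```text
(no output)
```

View pics/crop1.png

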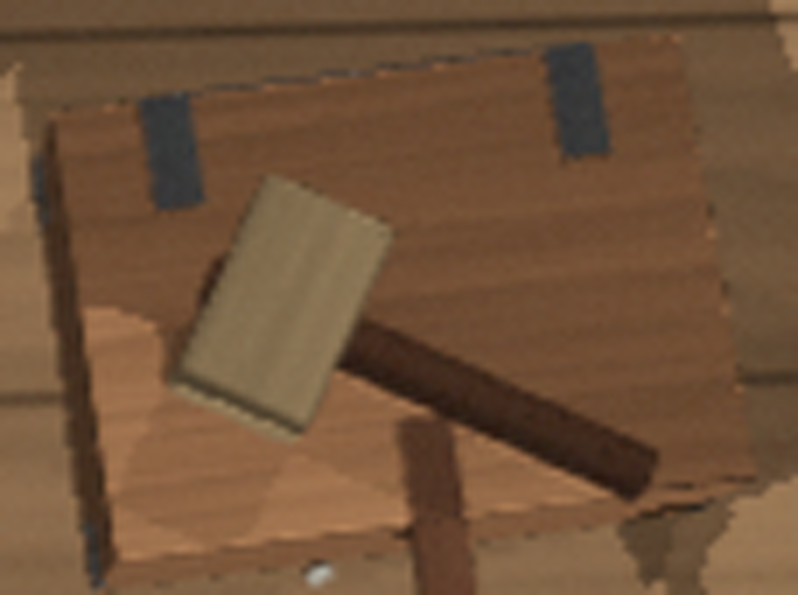

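View pics/crop2.png

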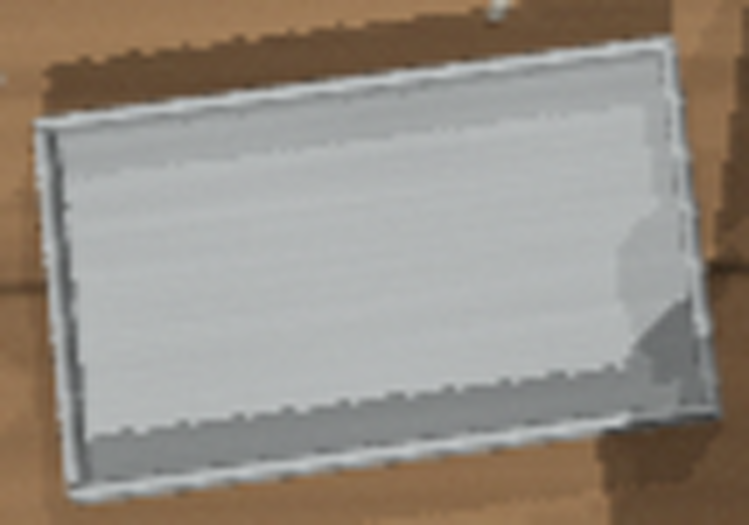

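```bash
cat > geo.py <<'E'
import numpy as np,pickle
def back(d,px,z):
    V=np.array(d['view']);R=V[:3,:3];c=-R.T@V[:3,3]
    r=R.T@np.linalg.solve(np.array(d['mtx']),[px[0],px[1],1]);return c+r*(z-c[2])/r[2]
def cropback(d,pts,off,z,s=7): return np.array([back(d,((u+.5)/s-.5+off[0],(v+.5)/s-.5+off[1]),z) for u,v in pts])
E
python3 - <<'E'
from geo import *
np.set_printoptions(precision=4,suppress=True)
d=pickle.load(open('top.pkl','rb'))
def rect(n,pts,off,z):
    P=cropback(d,pts,off,z)[:,:2];e=np.roll(P,-1,0)-P
    print(n,'centre',P.mean(0),'sides',np.linalg.norm(e,axis=1),'ang',np.arctan2(e[:,1],e[:,0]));return P
L=rect('lid',[(50,112),(683,38),(755,478),(112,560)],(298,145),.122)
rect('tray',[(38,120),(670,38),(718,412),(72,500)],(143,165),.028)
H=rect('head',[(272,176),(394,232),(303,430),(177,374)],(298,145),.172)
e=cropback(d,[(645,475),(355,345)],(298,145),.147);print(e, np.linalg.norm(e[0,:2]-H.mean(0)), np.arctan2(*(e[0]-e[1])[1::-1]),np.arctan2(*(e[0,:2]-H.mean(0))[::-1]))
print(back(d,(372/1.42,225/1.42),0), [back(d,(513/1.42,y/1.42),.122) for y in(338,)])
E
```

```text
lid centre [ 0.6263 -0.2567] sides [0.2816 0.1975 0.28   0.1993] ang [-1.4781 -3.0543  1.67    0.0953]
tray centre [0.6075 0.2419] sides [0.2961 0.1781 0.2971 0.179 ] ang [-1.4652 -3.0323  1.6793  0.1039]
head centre [ 0.6138 -0.1992] sides [0.0561 0.0932 0.057  0.0942] ang [-2.0422  2.6683  1.1161 -0.483 ]
[[ 0.5405 -0.3509  0.147 ]
 [ 0.5997 -0.2313  0.147 ]] 0.16845323737312745 -2.0306420074430713 -2.0212411182576426
[0.7567 0.0264 0.    ] [array([ 0.4692, -0.2673,  0.122 ])]
```

Sizes and heights agree (lid 281x198, tray 297x179, head 56x94, head centre to handle end 168 mm). I'm planning the poses and checking IK before moving.

```bash
cat >> geo.py <<'E'
from scipy.spatial.transform import Rotation as Ro
HZ=.0187
def quat(z,y):
    z=np.array(z,float);y=np.array(y,float);return Ro.from_matrix(np.c_[np.cross(y,z),y,z]).as_quat()
def down(yaw): return quat([0,0,-1],[np.cos(yaw),np.sin(yaw),0])   # fingers close along yaw
GRIP=np.array([.5897,-.2486,.147]);MY=-.455
TY=.107;TC=np.array([.6075,.2419]);PLACE=np.r_[TC+.015*np.array([-np.sin(TY),np.cos(TY)]),.031]
CC=np.array([.6263,-.2567]);CY=.094
def lidpose(th,a,yaw=0,r=.236,cc=CC,cy=CY):
    """TCP pose holding the tongue at lid angle th; tool dips a below the lid plane"""
    C=Ro.from_euler('z',cy);h=np.r_[cc,.110]+C.apply([.1,0,0])
    L=C*Ro.from_euler('y',th);g=h+L.apply([-r,0,.006])
    z=L.apply([np.cos(a),0,-np.sin(a)]);y=L.apply([0,1,0])*(1 if yaw==0 else -1)
    return g+HZ*z,quat(z,y)
E
python3 - <<'E'
from geo import *
from bench import kinematics as k
np.set_printoptions(precision=2,suppress=True)
for f in(0,np.pi):
    for n,p,w in(('grip',GRIP,MY),('place',PLACE,TY)):
        for dz in(-HZ,.17): print(f,n,k.ik(p+[0,0,dz],down(w+f)))
for a in np.radians([20,35,50]):
  for f in(0,1):
    print(np.degrees(a),f)
    for t in np.radians([0,25,50]): print('   ',k.ik(*lidpose(t,a,f)))
E
```

```text
0 grip [-0.58  0.65  1.25 -0.    1.24 -0.13]
0 grip [-0.58  0.55  0.93 -0.    1.66 -0.13]
0 place [ 0.22  0.82  1.27 -0.    1.05  0.12]
0 place [ 0.22  0.64  1.09 -0.    1.42  0.12]
3.141592653589793 grip None
3.141592653589793 grip None
3.141592653589793 place None
3.141592653589793 place None
20.0 0
    [-1.12  0.57  2.11  1.73  1.1   2.06]
    None
    [-0.7   0.39  1.32  0.26  1.2  -2.43]
20.0 1
    [-1.12  0.57  2.11  1.73  1.1  -1.09]
    [-0.94  0.27  1.86  0.98  0.83 -0.09]
    [-0.7   0.39  1.32  0.26  1.2   0.71]
35.0 0
    [-1.05  0.46  2.05  1.48  0.85  2.37]
    [-0.85  0.29  1.71  0.55  0.89 -2.81]
    [-0.63  0.5   1.11  0.06  1.46 -2.3 ]
35.0 1
    [-1.05  0.46  2.05  1.48  0.85 -0.77]
    [-0.85  0.29  1.71  0.55  0.89  0.33]
    [-0.63  0.5   1.11  0.06  1.46  0.84]
50.0 0
    [-0.96  0.4   1.95  1.05  0.7   2.85]
    [-0.76  0.36  1.55  0.22  1.07 -2.52]
    [-0.57  0.64  0.89 -0.11  1.74 -2.24]
50.0 1
    [-0.96  0.4   1.95  1.05  0.7  -0.29]
    [-0.76  0.36  1.55  0.22  1.07  0.62]
    [-0.57  0.64  0.89 -0.11  1.74  0.9 ]
```

Run:
```python
from geo import *
from bench import env,eyes,monitor as m
import cv2
q=down(MY);g=GRIP+[0,0,-HZ+.003]
env.reach(g+[0,0,.12],q);print(m.sense()['clock'])
print(env.movel(g,velocity=.12,frame=q,guard=12), m.sense()['position']-g)
env.close_gripper(effort=60);s=m.sense();print(s['clock'],s['finger_gap'],s['gripper_force'],s['contact_force'])
env.movel(g+[0,0,.16],velocity=.12,frame=q);s=m.sense();print(s['clock'],s['finger_gap'],s['contact_force'],s['ft_torque'])
d=eyes.grab_frame('top');cv2.imwrite('pics/lift.png',cv2.resize(d['frame'][100:260,230:440],None,fx=3,fy=3)[:,:,::-1])
```

```text
1.7667
False [ 0.00030972 -0.0002332   0.00084447]
3.5083 0.27391314489591057 58.602579832077026 [0.34591627 0.5562388  2.26494084]
4.9917 0.2692914731736608 [-0.1483532  -0.6329628  -3.51203105] [-0.08282513  0.04386348 -0.02758801]
```

View pics/lift.png

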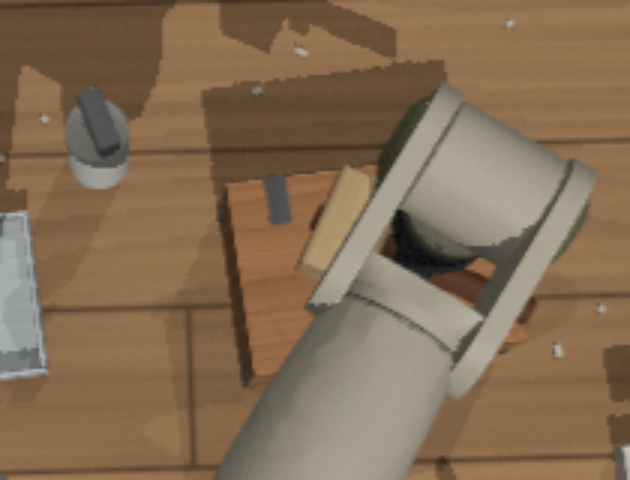

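The mallet is held: its head shows at (335,220), the gap is about 23 mm and the weight about 3 N. Now to the tray.

Run:
```python
from geo import *
from bench import env,eyes,monitor as m
import cv2
q=down(TY);p=PLACE+[0,0,-HZ+.003+.001]
env.reach(p+[0,0,.26],q);print(m.sense()['clock'])
env.movel(p+[0,0,.04],velocity=.2,frame=q)
print(env.movel(p+[0,0,.006],velocity=.04,frame=q,guard=6),env.movel(p-[0,0,.006],velocity=.015,frame=q,guard=2.0), m.sense()['position']-p)
s=m.sense();print(s['clock'],s['finger_gap'],s['contact_force'])
env.release();env.movel(p+[0,0,.2],velocity=.2,frame=q)
env.reach(*[np.array([.45,-.02,.35]),down(0)])
print(m.sense()['clock'])
d=eyes.grab_frame('top');pickle.dump(d,open('top2.pkl','wb'));cv2.imwrite('pics/placed.png',cv2.resize(d['frame'][130:260,130:430],None,fx=2.6,fy=2.6)[:,:,::-1])
```

```text
6.875
False True [ 6.32891406e-05 -2.02813438e-04 -8.10700647e-04]
9.65 0.2716529007940448 [-1.23667286 -0.55819127  4.98210875]
12.7333
```

View pics/placed.png

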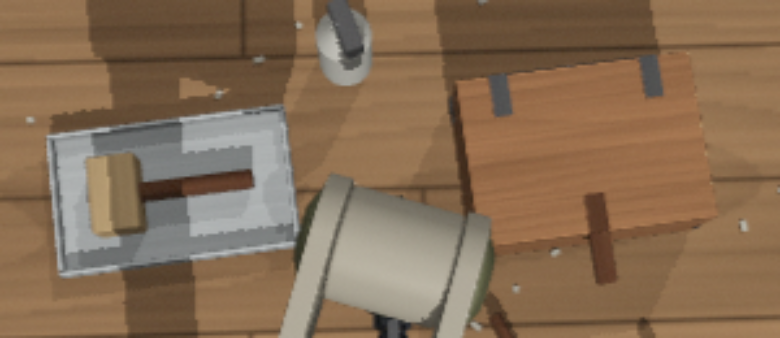

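The mallet lies inside the tray, head at (115,193) and handle end at (250,180). The lid is clear, with the tongue tip at (605,282) and its root at (600,235). I'll check the tongue position and then grip it.

Run:
```python
from geo import *
from bench import env,eyes,kinematics as k,monitor as m
import cv2
np.set_printoptions(precision=3,suppress=True)
d=pickle.load(open('top2.pkl','rb'))
P=cropback(d,[(605,282),(600,236)],(130,130),.122,2.6)
C=Ro.from_euler('z',CY)
print(P, C.inv().apply(P-np.r_[CC,0]))
a=np.radians(40);t,q=lidpose(0,a,1);z=Ro.from_quat(q).apply([0,0,1])
pre=t-.11*z
for x in(pre+[0,0,.08],pre,t): print(k.ik(x,q))
env.reach(pre+[0,0,.08],q);env.movel(pre,velocity=.15,frame=q)
s=m.sense();print(s['clock'],s['position']-pre)
d=eyes.grab_frame('wrist');cv2.imwrite('pics/wrist.png',d['frame'][:,:,::-1]);pickle.dump(d,open('wrist.pkl','wb'))
V=np.array(d['view']);g=t-HZ*z;c=V[:3,:3]@g+V[:3,3];u=np.array(d['mtx'])@c;print('tongue expected px',u[:2]/u[2])
```

```text
[[ 0.469 -0.271  0.122]
 [ 0.522 -0.268  0.122]] [[-0.158  0.001  0.122]
 [-0.105 -0.001  0.122]]
[-1.233  0.046  2.013  0.997  1.087 -0.254]
[-1.233  0.188  2.111  1.123  0.97  -0.498]
[-1.024  0.432  2.021  1.357  0.782 -0.626]
14.5833 [0.001 0.    0.001]
tongue expected px [276.566 216.733]
```

View pics/wrist.png

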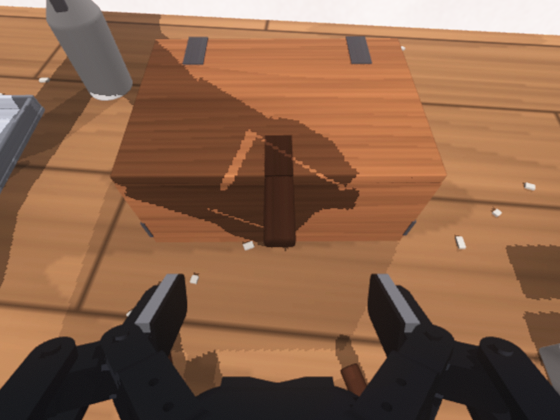

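The wrist view shows the tongue from (279,177) to (280,240), against an expected (277,217), so it is centred between the fingers. I'm gripping and lifting.

Run:
```python
from geo import *
from bench import env,eyes,monitor as m
import cv2
np.set_printoptions(precision=3,suppress=True)
a=np.radians(40);t,q=lidpose(0,a,1)
print(env.movel(t,velocity=.08,frame=q,guard=10))
env.close_gripper(effort=60);s=m.sense();print(s['clock'],s['position']-t,s['finger_gap'],s['gripper_force'],s['contact_force'])
assert .2<s['finger_gap']<.4
for th in np.radians(np.arange(5,51,5)):
    p,q=lidpose(th,a,1);env.movel(p,velocity=.07,frame=q)
    s=m.sense();F=s['contact_force'];print(round(np.degrees(th)),s['clock'],s['finger_gap'],F)
    if np.linalg.norm(F)>35: print('STOP');break
env.hold(.5);s=m.sense();print(s['position']-p,s['contact_force'],s['ft_torque'])
d=eyes.grab_frame('scene');pickle.dump(d,open('scene2.pkl','wb'));cv2.imwrite('pics/lid.png',cv2.resize(d['frame'][150:300,130:300],None,fx=4,fy=4,interpolation=cv2.INTER_CUBIC)[:,:,::-1])
```

```text
False
16.7417 [-0.    -0.001  0.   ] 0.26885337172961893 58.783289194107056 [-4.33  -5.84   0.991]
5 17.1667 0.2694689056941154 [-1.201 -8.595 -2.079]
10 17.5917 0.270373004244341 [-1.352 -9.27  -2.143]
15 18.0167 0.2713825264948777 [-2.253 -9.298 -1.21 ]
20 18.4417 0.2714124347668919 [-3.014 -9.836  0.054]
25 18.8667 0.2732882777090095 [-3.912 -8.742  0.237]
30 19.2917 0.2697306569242133 [-4.878 -8.58   2.564]
35 19.7167 0.27143548976070614 [-5.888 -7.45   3.45 ]
40 20.1417 0.266774142128522 [-6.037 -6.691  3.331]
45 20.5667 0.27290712011935453 [-5.552 -4.966  4.98 ]
50 20.9917 0.27541141705297256 [-5.885 -3.562  5.757]
[-0.001 -0.001  0.   ] [-3.901 -3.727  4.923] [-0.912  0.536  0.251]
```

View pics/lid.png

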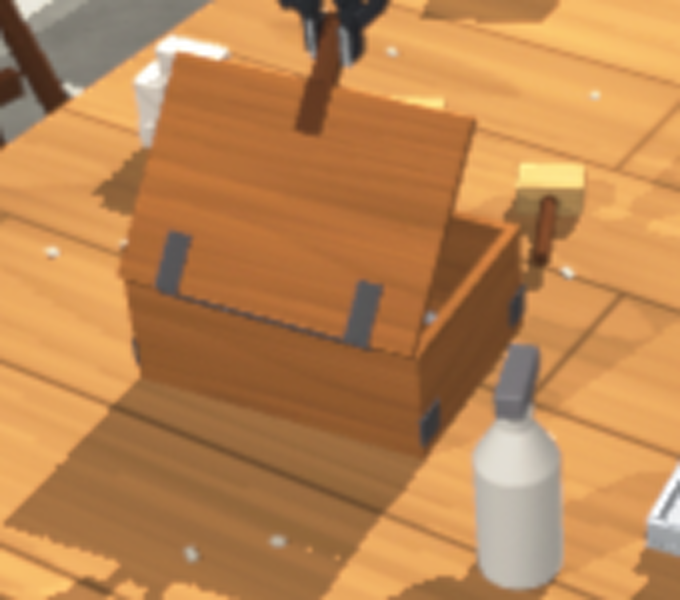

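The lid is up and the tongue is held in the fingers at (330,40). The front corners of its upper face are at (176,54) and (474,119). I'll check the angle from those.

Run:
```python
from geo import *
d=pickle.load(open('scene2.pkl','rb'));V=np.array(d['view']);K=np.array(d['mtx'])
C=Ro.from_euler('z',CY);h=np.r_[CC,.110]+C.apply([.1,0,0])
for th in(45,50,55):
    L=C*Ro.from_euler('y',th,degrees=True)
    o=[]
    for s in(-1,1):
        c=K@(V[:3,:3]@(h+L.apply([-.2,s*.14,.012]))+V[:3,3]);c=c[:2]/c[2];o.append(np.round((c-[130,150]+.5)*4-.5))
    print(th,o)
```

```text
45 [array([185.,  49.]), array([479., 119.])]
50 [array([175.,  45.]), array([471., 115.])]
55 [array([164.,  43.]), array([463., 114.])]
```

Run:
```python
from bench import env,job,monitor as m
env.hold(.5);s=m.sense();print(s['clock'],abs(s['qvel']).max(),s['finger_gap'],s['contact_force']);print(job.hand_in())
```

```text
22.0417 0.0016808533308880268 0.27300188810367904 [-4.6088656  -4.49709561  5.29917559]
the job is handed in; nothing more can be done
None
```

I laid the mallet in the steel tray and let go of it, then lifted the lid by its tongue to about 50° (49–50° by camera) and was holding it still at hand-in, at 22 s; the bystanders weren't touched.

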